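# Shut the analyser's water valve under its sliding guard

## Robot

A 7-joint arm with a two-finger parallel gripper is mounted at the origin on a cart in front of the work surface, level with it; the furniture and walls round the work are solid. World frame = base frame: x ahead of the robot, y to its left, z up, the work surface at z = 0. Lengths are in m, angles in rad, forces in N, time in s.
With the tool pointing down it reaches from about 0.4 to 0.875 m from the base axis. Payload 19.3 kg.
Tool frame: the origin (TCP) lies at the very end of the fingers, on their centre line; the grasp point (between the pads) lies 19 mm behind it; z points along the fingers, y is the direction in which the jaws open and shut (so a half turn about z gives the same grasp; the last joint's range is limited). The gripper opens to 85 mm and grips with 20 to 120 N. Pads are 22 mm wide; open, the fingers measure 114 mm over their backs; the gripper's body (76 mm by 85 mm) begins 54 mm behind the grasp point. The pads swing forward as they close: fully open they stand 13 mm farther back than shut.
Start: joints at [-1.186, 0.521, -0.036, 1.599, 0.021, 1.021, -0.113], TCP at [0.275, 0.561, 0.231] pointing down, gripper open.
Joint ranges: [-2.91, 2.91], [-0.3, 2.13], [-1.5, 1.42], [0.17, 2.43], [-1.26, 4.41], [0.16, 1.93], [-2.52, 2.52]. Speed limits (rad/s): [1.89, 1.89, 2.39, 2.39, 3.01, 3.01, 3.01].

## Interface

Orientations are given as [roll, pitch, yaw] about the fixed x, y, z axes, in that order (R = Rz(yaw) Ry(pitch) Rx(roll)).
In Python, from workcell import bot gives the robot as it stands.
- The arm moves only by the tool carry_out, never from a script. Its argument "targets" is a list of rows, each a list of 7 numbers: the shift along the tool's x, y, z in mm, then the turn, a rotation vector about the tool's x, y, z in units of 6 degrees (1.0 is 6 degrees), then the closure in counts, from 0 (fully open) to 255 (shut). A call has 1 to 5 rows; each row shifts and turns the commanded pose from where the row before left it, along the tool's axes as they then stand; what a row does not reach is not made up. A row lasts 1/12 s, in which the tool goes at most 41.7 mm and 7.16 degrees, less where a joint would pass 70% of its speed; a pose out of reach is approached as far as the arm can. A call is refused whole if a number of a shift passes 41.7 or a number of a turn 1, either way. A call with a gripper value outside its range is refused whole. The fingers move at their own pace and stop on an object; "force" is the grip in N (left out, the last holds). Time passes only in rows, so rows that do not move let the fingers close. It gives the time, the measured TCP pose, the force and the opening at its end, in the units of the state.
- bot.observe(): the state, without advancing time (a new reading comes with each control period).
- bot.grab_frame(name): name is "scene" or "top" or "wrist"; returns a dict with "color" (480x640x3 uint8, red, green, blue), "z_map" (480x640 float32, m along the optical axis (not along the pixel's ray), 0 where there is no reading), "K" (3x3 intrinsics, pixels), "cam_to_world" (4x4, takes a point from camera to world coordinates); the wrist camera has in their place "T_tool_cam" (4x4, takes a point from camera to tool coordinates, whose origin is the TCP and whose axes are the flange's). Camera axes: x right, y down, z forward; pixel columns grow to the right and rows downward; lengths in m; the calibration is good to about 2 mm. The wrist camera is an equidistant fisheye: a pixel r from the principal point sees the ray r / f radians off the axis. A picture is of the moment at which its call begins: read the wrist's pose just before it.
- bot.job_done(): hands the job in, once; it reports no verdict.
The state is a dict: "clock": time; "qpos": joint angles; "qd": joint speeds; "joint_efforts": joint torques, N m; "position": TCP position; "tool_rot": TCP orientation; "force": force on the tool from outside, world axes, zero at the start; "moment": the same for the moment, N m; "grip_width": finger opening in m.
Only numpy, scipy, OpenCV 4.12 (cv2) and the standard library are available. Lean on these libraries where they do the work, as an engineer would, in place of code of your own. Each camera call takes 0.05 s, during which the arm holds its last target. There are 200 camera calls.

## Task

The chemistry analyser is to be serviced, so its water must be off: push the metal guard of the low valve station in front of it all the way aside, push the valve handle that ends in a round disc a quarter turn clockwise (seen from above) until it is fully shut against its stop, then push the guard back home over the valves. Everything is gently pushed with the fingertips, nothing is gripped or picked up; leave the two plain handles and the things standing around as they are.

Things in the scene. Friction and masses are not known exactly. Their poses are not given: they have to be found in the camera images.
- valve_station: Low water valve station bolted to the bench: grey tray 116 x 412 x 8 mm (x, y, z) with side rails to 21 mm, a steel manifold with three quarter-turn valves on its -y half, a white cartridge filter (top at 63 mm) on its +y half. Origin: centre of the underside; x points away from the robot at yaw 0, y along the length, z up. The analyser's tall front stands at world x = 0.59 behind it.
- guard (a joint): Slide of the guard, a folded metal hood open below and at both ends (98 x 196 mm, 12 to 71 mm above the bench), along the station's +y. 0 m = home over the valves, 0.203 m = fully aside over the filter, hard stops at both; may start up to 25 mm ajar. It slides with about 3 N, stays where it is left and can only slide. Light sheet: not to be gripped, nor pressed with more than 35 N.
- guard_ridge (a point): Middle of the push ridge on top of the guard, moves with it: a bar 78 mm along x, 10 mm along y, from 71 to 88 mm above the bench (the point lies at 79.5 mm). At guard = 0 it is at (0, -0.102) m in the station's frame. To be pushed on its -y face to open, on its +y face to close.
- handle_disc (a joint): Turn of the handle with the round disc (the analyser's valve). 0 rad = open, handle along the station's -x over its pipe; 1.571 rad = shut, handle along +y, at a hard stop. Grows clockwise seen from above. Starts 0 to 0.5 rad; turns with about 0.1 N m and stays where it is left. Not to be gripped, nor pressed with more than 35 N.
- pivot_disc (a point): On the turning axis of the handle with the disc, at mid height of the handle, 54.5 mm above the bench. Handles span 47 to 61 mm above the bench; the valve bodies and pipes below reach up to 38 mm, the 13 mm stem to 47 mm, the hub round the axis is 17 mm across. The three axes stand 62 mm apart, at x = +6 mm and y = -178, -116 and -54 mm in the station's frame; which one has the disc varies.
- tip_disc (a point): Centre of the upright round disc, 21 mm in diameter and 13 mm tall, that ends the marked handle (a black bar 9 mm wide), 33.5 mm from the axis; a small bright rivet on top.
- tip_plain_a (a point): On a plain handle (straight black bar 9 mm wide, same height, ends 40 mm from its axis), 33.5 mm from its axis. Almost open; to be left alone.
- tip_plain_b (a point): The same point on the other plain handle; to be left alone.
- dropper_bottle: Loose red and white dropper bottle, 34 mm across, 100 mm tall, 50 to 80 mm beyond the valve end of the station's tray. Origin at the underside. To be left alone.
- petri_dish: Loose clear petri dish, 61 mm across, 14 mm tall, beyond the dropper bottle. Origin at the underside. To be left alone.
- carton: Loose small reagent carton, 50 x 55 x 70 mm, beyond the filter end of the station. Origin at the underside. To be left alone.
- lab_timer: Loose white timer, 66 x 62 x 22 mm, on the bench far left. Origin at the underside. To be left alone.

How it is judged:
By the outcome, as a careful person would: the job done as asked, in the order asked, and still so for the second after the job is handed in, with the robot touching nothing.
It also fails if it takes over 67 s, if anything falls off the work surface, if the arm or the gripper's body presses on something with over 40 N, if the wrist force passes 120 N, or if a joint passes its speed limit or range.

## Working session

There is one attempt and no reset: what is moved stays moved. The work goes in short steps, Python scripts to look and compute and a tool call to move; the robot and the scene stay as the last step left them, time stands still between calls to the robot, and variables do not carry over. Pictures are saved under pics/ and viewed, about 8 in all and at most 12, crops included, and the job is handed in when it is done.

Besides the shell and the picture viewer there is one more tool, called after "Request:" as a command line: name --pt "numbers of a row" for each row, then --argument value for the rest. carry_out: Moves the arm, as the interface text tells. Its arguments: {"type":"object","properties":{"targets":{"type":"array","items":{"type":"array","items":{"type":"number"}}},"force":{"type":"number"}},"required":["targets"]}

```bash
mkdir -p pics; ls
python3 - <<'E'
from workcell import bot
import cv2,numpy as np
s=bot.observe();print(s)
for n in("scene","top"):
    f=bot.grab_frame(n);cv2.imwrite(f"pics/{n}0.png",f["color"][:,:,::-1]);np.savez(f"{n}0.npz",**f);print(n,f["K"],f["cam_to_world"])
E
```

```text
pics
{'clock': 0.0, 'qpos': array([-1.18618846,  0.52200586, -0.03630553,  1.60000523,  0.0211902 ,
        1.02111113, -0.11279659]), 'qd': array([ 0.00046365, -0.00070975, -0.00073143, -0.0009972 ,  0.00085571,
       -0.0007461 , -0.00230364]), 'joint_efforts': array([ 7.35191243e-04, -9.27146029e+01,  1.97998077e+00, -3.69913316e+01,
        1.78856822e-02,  8.16398504e-03, -5.44032582e-05]), 'position': array([0.27444865, 0.56113773, 0.23073206]), 'tool_rot': array([-3.14045089e+00,  8.49846346e-05,  2.68675413e+00]), 'force': array([ 0.09942643,  0.2666523 , -0.66878469]), 'moment': array([ 0.00378535,  0.02874106, -0.00116549]), 'grip_width': 0.08510876440535224}
scene [[487.96588961   0.         319.99489289]
 [  0.         487.96588961 251.22140696]
 [  0.           0.           1.        ]] [[ 0.63024956 -0.42954448  0.64674341 -0.44638755]
 [-0.77636847 -0.35524816  0.52062533 -0.77401363]
 [ 0.00612267 -0.83023508 -0.55737979  0.88733507]
 [ 0.          0.          0.          1.        ]]
top [[620.07328816   0.         322.32194561]
 [  0.         620.07328816 229.7274181 ]
 [  0.           0.           1.        ]] [[-4.52842299e-02 -9.74416600e-01  2.20140021e-01  1.24747875e-01]
 [-9.98973685e-01  4.39598861e-02 -1.09135599e-02 -2.81675280e-02]
 [ 9.57023686e-04 -2.20408300e-01 -9.75407231e-01  1.69350895e+00]
 [ 0.00000000e+00  0.00000000e+00  0.00000000e+00  1.00000000e+00]]
```

View pics/top0.png

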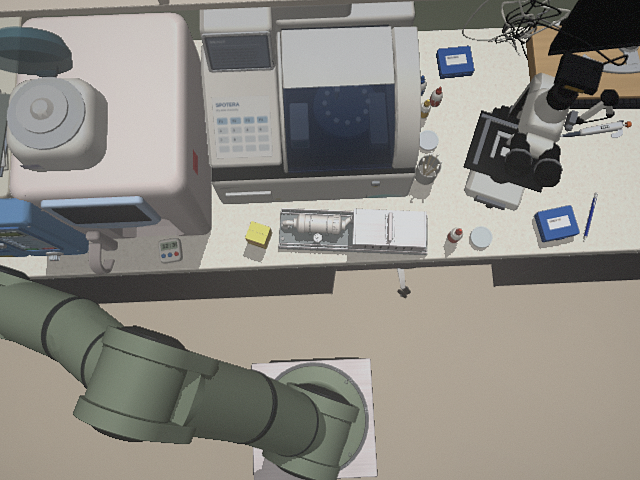

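View pics/scene0.png

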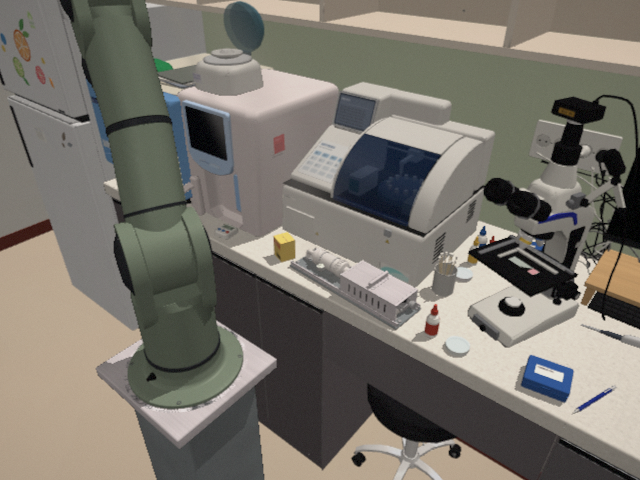

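The top view shows the station at about cols 279–427, rows 208–253. The guard covers cols 353–427, with its ridge near col 388, and the carton, bottle and dish are at the two ends. Next I'll measure from a zoomed crop and the depth map.

```bash
cat > h.py <<'E'
import numpy as np,cv2
def pts(f):
    K,T,z=f["K"],f["cam_to_world"],f["z_map"]
    v,u=np.indices(z.shape)
    P=np.stack([(u-K[0,2])/K[0,0]*z,(v-K[1,2])/K[1,1]*z,z],-1)
    return P@T[:3,:3].T+T[:3,3]
def ray(f,u,v,h):
    K,T=f["K"],f["cam_to_world"]
    d=T[:3,:3]@np.array([(u-K[0,2])/K[0,0],(v-K[1,2])/K[1,1],1]);o=T[:3,3]
    return o+d*(h-o[2])/d[2]
E
python3 - <<'E'
from h import *
f=dict(np.load("top0.npz"));P=pts(f)
roi=np.zeros(P.shape[:2],bool);roi[195:262,270:436]=1
for lo,hi,n in((.060,.0755,'guardtop'),(.078,.095,'ridge'),(.004,.1,'all')):
    m=roi&(P[...,2]>lo)&(P[...,2]<hi)&(P[...,0]<.585)
    q=P[m][:,:2]; r=cv2.minAreaRect((q*1000).astype(np.float32)); print(n,m.sum(),r,P[m].mean(0))
c=f["color"][195:262,270:436];cv2.imwrite("pics/c0.png",cv2.resize(c,None,fx=4.8,fy=4.8,interpolation=cv2.INTER_CUBIC)[:,:,::-1])
E
```

```text
guardtop 2364 ((519.8385009765625, -117.94334411621094), (419.8802185058594, 142.01577758789062), 85.09407806396484) [ 0.49151506 -0.20721592  0.06967792]
ridge 227 ((488.11322021484375, -226.39508056640625), (194.2734375, 97.31918334960938), 85.5665054321289) [ 0.48651414 -0.22168131  0.08330576]
all 6654 ((498.77032470703125, -133.9928436279297), (468.4848327636719, 174.31396484375), 89.37742614746094) [ 0.49191157 -0.13378425  0.04255378]
```

View pics/c0.png

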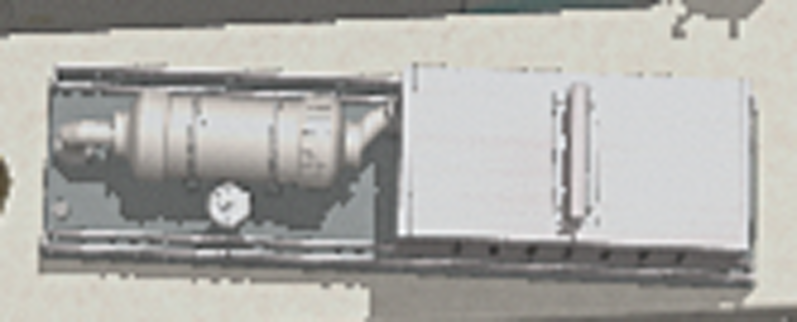

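The crop shows the guard's top corners at (403,66), (750,77), (748,250) and (398,236). The ridge runs from (580,84) to (576,220), and the filter is on the left (+y). Now I'll convert these to world coordinates.

Run:
```python
from h import *
f=dict(np.load("top0.npz"));P=pts(f)
g=lambda x,y,h:ray(f,270+x/4.8-.4,195+y/4.8-.4,h)
G=[g(x,y,.071) for x,y in((403,66),(750,77),(748,250),(398,236))]
for p in G:print('g',p.round(4))
print('gc',np.mean(G,0)); 
A=np.mean([G[0],G[3]],0);B=np.mean([G[1],G[2]],0);d=A-B;print('len',np.linalg.norm(d),'yaw',np.degrees(np.arctan2(-d[0],d[1])))
a,b=g(580,84,.088),g(576,220,.088);print('ridge',a,b,(a+b)/2)
for x,y,h in((57,66,.021),(48,240,.021),(40,270,0),(752,285,0),(752,270,.021)):print('tray',g(x,y,h).round(4))
for n,(u,v,h) in dict(bottle=(456,232,.1),dish=(481,238,.014)).items():print(n,ray(f,u,v,h))
roi=np.zeros(P.shape[:2],bool);roi[205:250,380:397]=1
m=roi&(P[...,2]>.08)&(P[...,2]<.092)&(P[...,0]<.56);q=P[m];print(m.sum(),np.median(q,0),q.min(0),q.max(0))
```

```text
g [ 0.5463 -0.1334  0.071 ]
g [ 0.5311 -0.3281  0.071 ]
g [ 0.4322 -0.3189  0.071 ]
g [ 0.4489 -0.1251  0.071 ]
gc [ 0.48965484 -0.2263784   0.071     ]
len 0.19494093231284987 yaw -4.689203494336955
ridge [ 0.52713147 -0.23012371  0.088     ] [ 0.45008198 -0.22255087  0.088     ] [ 0.48860672 -0.22633729  0.088     ]
tray [0.5684 0.0641 0.021 ]
tray [0.4656 0.0724 0.021 ]
tray [0.4524 0.0788 0.    ]
tray [ 0.425  -0.3322  0.    ]
tray [ 0.43   -0.3292  0.021 ]
bottle [ 0.46239601 -0.39734151  0.1       ]
dish [ 0.46053142 -0.48486099  0.014     ]
105 [ 0.48560337 -0.22603498  0.08745725] [ 0.44900985 -0.2390914   0.08008396] [ 0.52747386 -0.2041496   0.09191567]
```

```bash
cat >> h.py <<'E'
YAW=np.radians(-4.3);O=np.array([.4965,-.131])
ex=np.array([np.cos(YAW),np.sin(YAW)]);ey=np.array([-ex[1],ex[0]])
w2s=lambda p:np.array([(np.asarray(p)[:2]-O)@ex,(np.asarray(p)[:2]-O)@ey])
s2w=lambda x,y:O+x*ex+y*ey
E
python3 - <<'E'
from h import *
tgt=np.array([*s2w(-.010,-.130),.2]);p=np.array([.2745,.5611,.2307]);psi=2.6868
print(tgt)
n=25;turn=np.radians(68.2)
pos=p.copy();out=[]
for i in range(n):
    d=(tgt-p)/n
    c,s=np.cos(psi),np.sin(psi)
    out.append([round(1000*(d[0]*c+d[1]*s)),round(1000*(d[0]*s-d[1]*c)),round(-1000*d[2])])
    psi-=turn/n
print(out,turn/n/np.radians(6))
E
```

```text
[ 0.47678091 -0.25988428  0.2       ]
[[-22, -26, 1], [-23, -25, 1], [-24, -24, 1], [-25, -23, 1], [-26, -21, 1], [-27, -20, 1], [-28, -19, 1], [-29, -17, 1], [-30, -16, 1], [-31, -15, 1], [-31, -13, 1], [-32, -12, 1], [-32, -10, 1], [-33, -9, 1], [-33, -7, 1], [-33, -5, 1], [-34, -4, 1], [-34, -2, 1], [-34, -1, 1], [-34, 1, 1], [-34, 3, 1], [-34, 4, 1], [-33, 6, 1], [-33, 7, 1], [-33, 9, 1]] 0.4546666666666667
```

Request:
carry_out --pt "-22 -26 1 0 0 0.455 255" --pt "-23 -25 1 0 0 0.455 255" --pt "-24 -24 1 0 0 0.455 255" --pt "-25 -23 1 0 0 0.455 255" --pt "-26 -21 1 0 0 0.455 255" --force 40

```text
clock: 0.52
position: [0.3148, 0.3951, 0.226]
tool_rot: [-3.141, 0.0, 2.446]
force: [2.2, 0.2, -0.3]
grip_width: 0.0253
```

Request:
carry_out --pt "-27 -20 1 0 0 0.455 255" --pt "-28 -19 1 0 0 0.455 255" --pt "-29 -17 1 0 0 0.455 255" --pt "-30 -16 1 0 0 0.455 255" --pt "-31 -15 1 0 0 0.455 255"

```text
clock: 0.93
position: [0.3553, 0.2308, 0.2212]
tool_rot: [3.142, -0.0, 2.208]
force: [0.4, 0.7, -0.3]
grip_width: 0.0002
```

Request:
carry_out --pt "-31 -13 1 0 0 0.455 255" --pt "-32 -12 1 0 0 0.455 255" --pt "-32 -10 1 0 0 0.455 255" --pt "-33 -9 1 0 0 0.455 255" --pt "-33 -7 1 0 0 0.455 255"

```text
clock: 1.35
position: [0.395, 0.0662, 0.2163]
tool_rot: [3.141, -0.0, 1.97]
force: [0.6, -0.1, 0.2]
grip_width: -0.0002
```

Request:
carry_out --pt "-33 -5 1 0 0 0.455 255" --pt "-34 -4 1 0 0 0.455 255" --pt "-34 -2 1 0 0 0.455 255" --pt "-34 -1 1 0 0 0.455 255" --pt "-34 1 1 0 0 0.455 255"

```text
clock: 1.77
position: [0.4355, -0.0987, 0.2113]
tool_rot: [3.142, -0.0, 1.732]
force: [0.5, 0.7, 0.4]
grip_width: 0.0001
```

Request:
carry_out --pt "-34 3 1 0 0 0.455 255" --pt "-34 4 1 0 0 0.455 255" --pt "-33 6 1 0 0 0.455 255" --pt "-33 7 1 0 0 0.455 255" --pt "-33 9 1 0 0 0.455 255"

```text
clock: 2.18
position: [0.4759, -0.2635, 0.206]
tool_rot: [-3.141, -0.0, 1.493]
force: [0.6, 1.1, 0.7]
grip_width: -0.0005
```

Run:
```python
from workcell import bot
from h import *
s=bot.observe();print(s["position"],s["qpos"].round(2),s["tool_rot"])
f=bot.grab_frame("wrist");np.savez("w1.npz",pos=s["position"],rot=s["tool_rot"],**f);cv2.imwrite("pics/w1.png",f["color"][:,:,::-1]);print(f["K"],f["T_tool_cam"])
```

```text
[ 0.47588694 -0.26346676  0.20603517] [ 0.04  0.47  0.5   1.86 -0.28  0.88  0.59] [-3.14123964e+00 -2.22667112e-04  1.49346997e+00]
[[371.64829954   0.         317.75431524]
 [  0.         371.64829954 241.52632215]
 [  0.           0.           1.        ]] [[-4.29253913e-04 -9.55317163e-01 -2.95582363e-01  7.59235257e-02]
 [ 9.99999518e-01 -6.71007742e-04  7.16455151e-04 -4.33878795e-04]
 [-8.82779956e-04 -2.95581913e-01  9.55316991e-01 -1.42690562e-01]
 [ 0.00000000e+00  0.00000000e+00  0.00000000e+00  1.00000000e+00]]
```

View pics/w1.png

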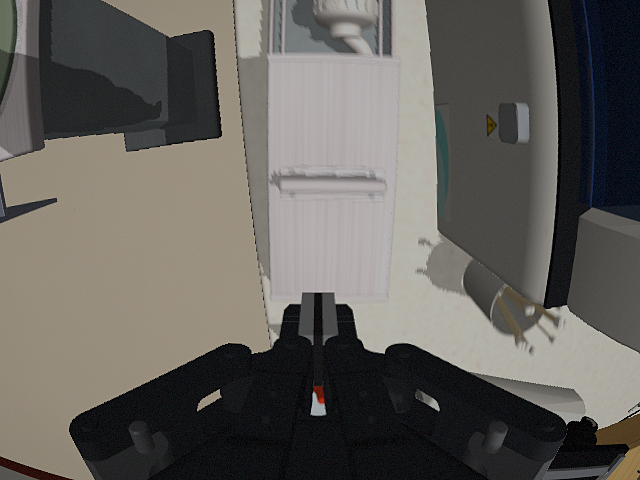

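The wrist view shows the ridge spanning (278,184)–(386,186). The fingers come in from below at (318,295), and the guard's sides are at cols 269 and 398 at the far edge. I'll cast rays to get positions.

```bash
cat >> h.py <<'E'
from scipy.spatial.transform import Rotation as Ro
def wray(f,uv,h):
    uv=np.array(uv,float).reshape(-1,1,2)
    n=cv2.fisheye.undistortPoints(uv,f["K"],np.zeros(4))[:,0]
    d=np.c_[n,np.ones(len(n))]
    T=f["T_tool_cam"];R=Ro.from_euler("xyz",f["rot"]).as_matrix()
    d=d@T[:3,:3].T@R.T;o=R@T[:3,3]+f["pos"]
    return o+d*((h-o[2])/d[:,2])[:,None]
E
python3 - <<'E'
from h import *
f=dict(np.load("w1.npz"))
r=wray(f,[(277,183),(386,184)],.088);print('ridge',r,[w2s(p) for p in r])
g=wray(f,[(268,57),(398,58),(388,300),(271,298)],.071);print(g.round(4),[w2s(p).round(4) for p in g])
E
```

```text
ridge [[ 0.44982664 -0.22263075  0.088     ]
 [ 0.52716464 -0.22908053  0.088     ]] [array([-0.03967163, -0.09487233]), array([ 0.03793227, -0.09550525])]
[[ 0.4494 -0.129   0.071 ]
 [ 0.5453 -0.1359  0.071 ]
 [ 0.5297 -0.3293  0.071 ]
 [ 0.4322 -0.3194  0.071 ]] [array([-0.0471, -0.0015]), array([ 0.049 , -0.0012]), array([ 0.048 , -0.1952]), array([-0.05  , -0.1927])]
```

Request:
carry_out --pt "0 0 30 0 0 0 255" --pt "0 0 30 0 0 0 255" --pt "0 0 30 0 0 0 255" --pt "0 0 25 0 0 0 255" --pt "0 0 12 0 0 0 255"

```text
clock: 2.65
position: [0.4746, -0.2612, 0.0764]
tool_rot: [-3.138, -0.001, 1.496]
force: [-0.4, -0.3, -0.3]
grip_width: 0.0002
```

Request:
carry_out --pt "10 0 0 0 0 0 255" --pt "8 0 0 0 0 0 255" --pt "6 0 0 0 0 0 255" --pt "6 0 0 0 0 0 255" --pt "6 0 0 0 0 0 255"

```text
clock: 3.07
position: [0.4794, -0.2256, 0.0805]
tool_rot: [3.14, 0.001, 1.496]
force: [0.2, -3.8, 1.6]
grip_width: 0.0001
```

Request:
carry_out --pt "12 0 0 0 0 0 255" --pt "15 0 0 0 0 0 255" --pt "15 0 0 0 0 0 255" --pt "15 0 0 0 0 0 255" --pt "15 0 0 0 0 0 255"

```text
clock: 3.48
position: [0.4852, -0.1535, 0.0803]
tool_rot: [3.139, 0.001, 1.496]
force: [4.1, -4.7, 2.0]
grip_width: 0.0001
```

Request:
carry_out --pt "15 0 0 0 0 0 255" --pt "15 0 0 0 0 0 255" --pt "15 0 0 0 0 0 255" --pt "12 0 0 0 0 0 255" --pt "10 0 0 0 0 0 255"

```text
clock: 3.9
position: [0.49, -0.0862, 0.0801]
tool_rot: [3.139, -0.0, 1.496]
force: [2.3, -3.3, 1.8]
grip_width: 0.0
```

Request:
carry_out --pt "8 0 0 0 0 0 255" --pt "6 0 0 0 0 0 255" --pt "4 0 0 0 0 0 255" --pt "4 0 0 0 0 0 255" --pt "3 0 0 0 0 0 255"

```text
clock: 4.32
position: [0.4909, -0.0624, 0.0793]
tool_rot: [-3.142, 0.0, 1.495]
force: [1.7, -3.3, 1.8]
grip_width: 0.0001
```

Request:
carry_out --pt "4 0 0 0 0 0 255" --pt "4 0 0 0 0 0 255" --pt "3 0 0 0 0 0 255" --pt "2 0 0 0 0 0 255" --pt "2 0 0 0 0 0 255"

```text
clock: 4.73
position: [0.4921, -0.0474, 0.0793]
tool_rot: [-3.142, 0.0, 1.496]
force: [1.6, -3.8, 1.4]
grip_width: -0.0001
```

Request:
carry_out --pt "1 0 0 0 0 0 255" --pt "1 0 0 0 0 0 255" --pt "1 0 0 0 0 0 255"

```text
clock: 4.98
position: [0.4921, -0.0467, 0.0793]
tool_rot: [3.141, 0.003, 1.494]
force: [1.0, -22.5, -0.3]
grip_width: 0.0001
```

Request:
carry_out --pt "-3 0 0 0 0 0 255" --pt "-10 0 0 0 0 0 255" --pt "-15 0 -30 0 0 0 255" --pt "-30 0 -35 0 0 0 255" --pt "-30 -10 -35 0 0 0 255"

```text
clock: 5.4
position: [0.4774, -0.1262, 0.1728]
tool_rot: [-3.141, 0.0, 1.497]
force: [0.6, -0.5, -0.1]
grip_width: -0.0005
```

Request:
carry_out --pt "-35 -10 -20 0 0 0 255" --pt "-35 -10 0 0 0 0 255" --pt "-35 -10 0 0 0 0 255" --pt "-35 -10 0 0 0 0 255" --pt "0 0 0 0 0 0 255"

```text
clock: 5.82
position: [0.4234, -0.2682, 0.1924]
tool_rot: [-3.142, 0.002, 1.488]
force: [-1.3, -0.8, -0.6]
grip_width: -0.0
```

Run:
```python
from workcell import bot
from h import *
s=bot.observe();print(s["position"],s["tool_rot"],w2s(s["position"]))
f=bot.grab_frame("wrist");np.savez("w2.npz",pos=s["position"],rot=s["tool_rot"],**f);cv2.imwrite("pics/w2.png",f["color"][:,:,::-1])
```

```text
[ 0.42339327 -0.26817693  0.19238602] [-3.14158770e+00  1.96538017e-03  1.48817667e+00] [-0.06261559 -0.14227225]
```

View pics/w2.png

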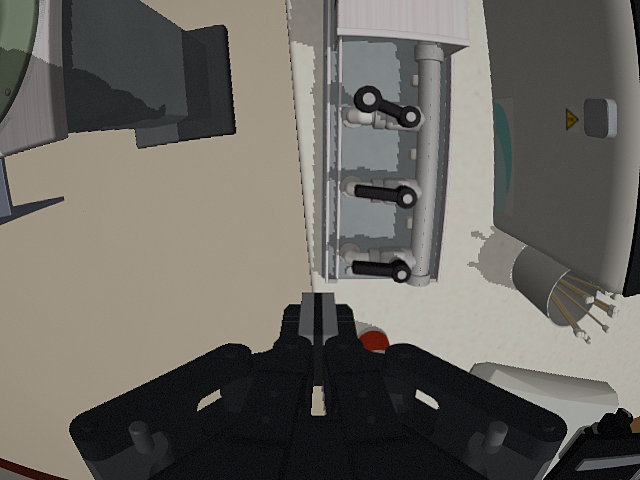

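The disc handle is the one at y=-54, nearest the guard: its rivet is at (369,99) and its hub at (411,117). The two plain handles, with hubs at (406,197) and (401,272), are almost open.

Run:
```python
from h import *
f=dict(np.load("w2.npz"))
p=wray(f,[(369,99),(411,117),(406,197),(401,272)],.062);S=[w2s(q).round(4) for q in p];print(p.round(4),S)
d=S[0]-S[1];print(np.arctan2(d[1],-d[0]),np.linalg.norm(d))
e=wray(f,[(356,193),(352,267)],.061);print([w2s(q).round(4) for q in e])
```

```text
[[ 0.4683 -0.1724  0.062 ]
 [ 0.4988 -0.187   0.062 ]
 [ 0.4921 -0.2473  0.062 ]
 [ 0.4871 -0.3082  0.062 ]] [array([-0.025 , -0.0434]), array([ 0.0065, -0.0557]), array([ 0.0043, -0.1163]), array([ 0.0039, -0.1774])]
0.37226933111904686 0.03381626827430845
[array([-0.034 , -0.1136]), array([-0.0359, -0.1728])]
```

Request:
carry_out --pt "33 13 0 0 0 0 255" --pt "32 14 0 0 0 0 255" --pt "0 0 0 0 0 0 255" --pt "0 0 0 0 0 0 255"

```text
clock: 6.2
position: [0.4594, -0.1968, 0.1915]
tool_rot: [-3.141, -0.001, 1.5]
force: [-0.9, 0.5, -0.8]
grip_width: -0.0003
```

Run:
```python
from workcell import bot
from h import *
s=bot.observe();print(s["position"],s["tool_rot"],w2s(s["position"]),w2s(s["position"])-[.0065,-.055])
```

```text
[ 0.4594028  -0.19675641  0.19149559] [-3.14073745e+00 -9.66155383e-04  1.49989524e+00] [-0.03206245 -0.06835282] [-0.03856245 -0.01335282]
```

Request:
carry_out --pt "-9 -3 20 0 0 0 255" --pt "0 0 35 0 0 0 255" --pt "0 0 35 0 0 0 255" --pt "0 0 30 0 0 0 255" --pt "0 0 22 0 0 0 255"

```text
clock: 6.62
position: [0.4537, -0.2079, 0.0475]
tool_rot: [-3.139, -0.001, 1.495]
force: [0.5, -0.5, -0.2]
grip_width: -0.0001
```

Request:
carry_out --pt "0 0 1 0 0 0 255" --pt "0 0 0 0 0 0 255"

```text
clock: 6.78
position: [0.4541, -0.2083, 0.0485]
tool_rot: [-3.139, -0.0, 1.495]
force: [0.8, 0.5, 1.1]
grip_width: 0.0001
```

Run:
```python
from workcell import bot
from h import *
s=bot.observe();print(s["position"],s["tool_rot"],s["force"],w2s(s["position"])-[.0065,-.055])
```

```text
[ 0.45411945 -0.20828565  0.04853793] [-3.13941782e+00 -3.42952528e-04  1.49455831e+00] [0.76464506 0.46405987 1.08628479] [-0.04296647 -0.02524574]
```

Request:
carry_out --pt "7 1 0 0 0 0 255" --pt "7 1 0 0 0 0 255" --pt "5 -1 0 0 0 0 255" --pt "5 -1 0 0 0 0 255"

```text
clock: 7.12
position: [0.4578, -0.1835, 0.0499]
tool_rot: [3.139, 0.001, 1.496]
force: [-1.7, -3.4, 0.8]
grip_width: 0.0003
```

Request:
carry_out --pt "6 1 0 0 0 0 255" --pt "6 1 0 0 0 0 255" --pt "5 3 0 0 0 0 255" --pt "5 3 0 0 0 0 255"

```text
clock: 7.45
position: [0.4664, -0.1621, 0.0492]
tool_rot: [3.142, 0.0, 1.496]
force: [-2.9, -3.4, 0.5]
grip_width: -0.0
```

Request:
carry_out --pt "3 3 0 0 0 0 255" --pt "3 3 0 0 0 0 255" --pt "0 0 0 0 0 0 255"

```text
clock: 7.7
position: [0.4734, -0.1561, 0.0489]
tool_rot: [-3.141, -0.0, 1.497]
force: [-1.8, 0.6, 1.7]
grip_width: 0.0004
```

Run:
```python
from workcell import bot
from h import *
s=bot.observe();print(s["position"],s["tool_rot"],s["force"],w2s(s["position"])-[.0065,-.055])
```

```text
[ 0.47337756 -0.15607333  0.04888067] [-3.14142972e+00 -4.70932642e-04  1.49675271e+00] [-1.83888657  0.59171218  1.67670635] [-0.02767739  0.02826356]
```

Continue in +x (tool y) until the force shows the stop.

Request:
carry_out --pt "0 2 0 0 0 0 255" --pt "0 1 0 0 0 0 255" --pt "0 1 0 0 0 0 255"

```text
clock: 7.95
position: [0.4765, -0.1568, 0.0487]
tool_rot: [-3.14, -0.001, 1.496]
force: [-4.3, 5.0, 0.7]
grip_width: -0.0001
```

Request:
carry_out --pt "0 1 0 0 0 0 255" --pt "0 1 0 0 0 0 255" --pt "0 1 0 0 0 0 255"

```text
clock: 8.2
position: [0.4784, -0.1569, 0.0485]
tool_rot: [-3.138, -0.001, 1.496]
force: [-12.0, 3.3, 1.6]
grip_width: -0.0002
```

Request:
carry_out --pt "0 1 0 0 0 0 255" --pt "0 0 0 0 0 0 255"

```text
clock: 8.37
position: [0.4786, -0.1569, 0.0483]
tool_rot: [-3.137, -0.002, 1.495]
force: [-13.2, 5.0, 4.3]
grip_width: 0.0001
```

Request:
carry_out --pt "0 -4 0 0 0 0 255" --pt "-5 -15 0 0 0 0 255" --pt "-15 -10 -30 0 0 0 255" --pt "-35 -10 -20 0 0 0 255" --pt "-25 -5 -35 0 0 0 255"

```text
clock: 8.78
position: [0.4294, -0.2346, 0.1325]
tool_rot: [-3.139, 0.0, 1.495]
force: [0.3, -0.4, 0.0]
grip_width: 0.0
```

Request:
carry_out --pt "-20 0 -35 0 0 0 255" --pt "0 0 -20 0 0 0 255" --pt "0 0 0 0 0 0 255"

```text
clock: 9.03
position: [0.4311, -0.2555, 0.1915]
tool_rot: [3.135, 0.002, 1.493]
force: [0.5, 0.2, 0.1]
grip_width: 0.0003
```

Run:
```python
from workcell import bot
from h import *
s=bot.observe();print(s["position"],s["tool_rot"],w2s(s["position"]))
f=bot.grab_frame("wrist");np.savez("w3.npz",pos=s["position"],rot=s["tool_rot"],**f);cv2.imwrite("pics/w3.png",f["color"][:,:,::-1])
```

```text
[ 0.43107413 -0.25546337  0.19152498] [3.13524724e+00 1.77261910e-03 1.49289968e+00] [-0.0559096  -0.12901857]
```

View pics/w3.png

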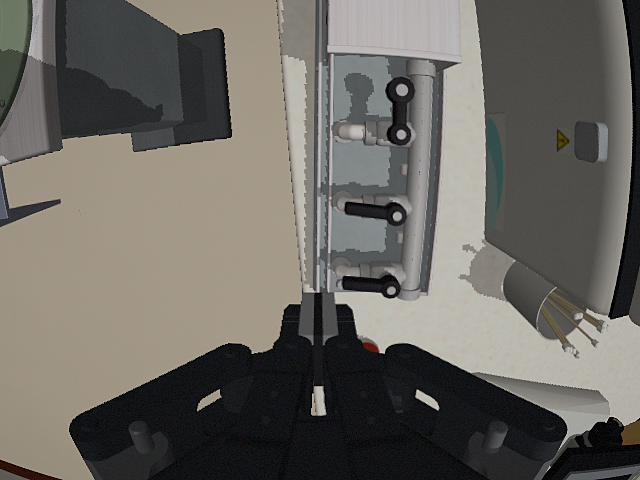

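The disc handle now points along +y, with its rivet at (402,90) and hub at (400,134), and the plain handles look unchanged. I'll measure the angle.

Run:
```python
from h import *
f=dict(np.load("w3.npz"));c=f["color"].astype(int)
def cen(u,v):
    w=c[v-9:v+10,u-9:u+10].min(2);m=(w>110).astype(np.uint8)
    n,l,st,ce=cv2.connectedComponentsWithStats(m)
    i=min(range(1,n),key=lambda k:np.hypot(*(ce[k]-9)));return ce[i]+[u-9,v-9],st[i,4]
px=[cen(*q) for q in((402,90),(400,134),(397,214),(391,290))];print(px)
p=wray(f,[q[0] for q in px],.0615);S=np.array([w2s(q) for q in p]);print(S.round(4))
d=S[0]-S[1];print('angle',np.arctan2(d[1],-d[0]),np.linalg.norm(d))
a=S[1]-S[3];print('axis tilt vs y of my frame',np.arctan2(a[0],a[1]))
```

```text
[(array([401.59649123,  89.50877193]), np.int32(114)), (array([400.97058824, 134.05882353]), np.int32(68)), (array([396.91044776, 215.91044776]), np.int32(67)), (array([390.875     , 290.30357143]), np.int32(56))]
[[ 0.0063 -0.0218]
 [ 0.0062 -0.0552]
 [ 0.0053 -0.1175]
 [ 0.0043 -0.1798]]
angle 1.5729640128640778 0.03340846288448584
axis tilt vs y of my frame 0.014871127356838265
```

Request:
carry_out --pt "33 6 0 0 0 0 255" --pt "33 6 0 0 0 0 255" --pt "33 6 0 0 0 0 255" --pt "33 6 0 0 0 0 255" --pt "33 6 0 0 0 0 255"

```text
clock: 9.5
position: [0.472, -0.0888, 0.1868]
tool_rot: [-3.141, -0.0, 1.496]
force: [0.7, -0.7, -0.1]
grip_width: 0.0
```

Request:
carry_out --pt "33 6 0 0 0 0 255" --pt "33 5 0 0 0 0 255" --pt "33 5 0 0 0 0 255" --pt "0 0 0 0 0 0 255" --pt "0 0 0 0 0 0 255"

```text
clock: 9.92
position: [0.4954, 0.0087, 0.1866]
tool_rot: [-3.14, 0.0, 1.5]
force: [-0.0, -1.4, -0.4]
grip_width: -0.0003
```

Run:
```python
from workcell import bot
from h import *
s=bot.observe();print(s["position"],s["tool_rot"],w2s(s["position"]),s["qpos"].round(2))
f=bot.grab_frame("scene");cv2.imwrite("pics/s2.png",cv2.resize(f["color"][180:360,230:500],None,fx=2.9,fy=2.9)[:,:,::-1])
```

```text
[0.49537666 0.00868981 0.18657874] [-3.14048669e+00  1.43144880e-04  1.49950545e+00] [-0.01159394  0.13921238] [-0.54  0.43  0.53  2.   -0.3   0.79  0.09]
```

View pics/s2.png

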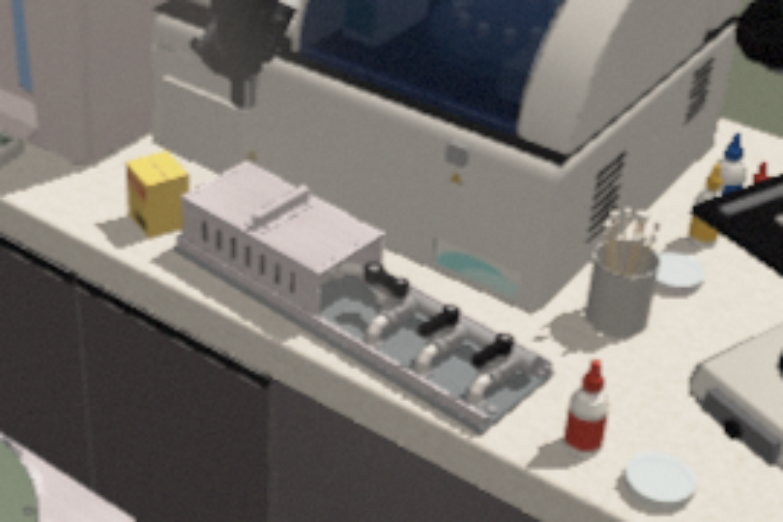

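The scene shows the guard fully aside, the disc handle shut along the station and the surroundings undisturbed. The fingers are above the far side of the ridge, so I'll lower and close the guard.

Request:
carry_out --pt "0 0 30 0 0 0 255" --pt "0 0 30 0 0 0 255" --pt "0 0 30 0 0 0 255" --pt "0 0 17 0 0 0 255" --pt "0 0 0 0 0 0 255"

```text
clock: 10.38
position: [0.4934, 0.0052, 0.0775]
tool_rot: [-3.137, 0.002, 1.494]
force: [-0.8, -0.1, -0.0]
grip_width: 0.0001
```

Request:
carry_out --pt "-8 0 0 0 0 0 255" --pt "-8 0 0 0 0 0 255" --pt "-7 0 0 0 0 0 255" --pt "-7 0 0 0 0 0 255" --pt "-8 0 0 0 0 0 255"

```text
clock: 10.8
position: [0.493, -0.0317, 0.0814]
tool_rot: [3.14, -0.001, 1.496]
force: [-0.9, 3.4, 3.2]
grip_width: -0.0
```

Request:
carry_out --pt "-12 0 0 0 0 0 255" --pt "-15 0 0 0 0 0 255" --pt "-15 0 0 0 0 0 255" --pt "-15 0 0 0 0 0 255" --pt "-15 0 0 0 0 0 255"

```text
clock: 11.22
position: [0.4869, -0.1039, 0.081]
tool_rot: [3.142, -0.001, 1.496]
force: [-1.3, 4.2, 1.1]
grip_width: -0.0001
```

Request:
carry_out --pt "-15 0 0 0 0 0 255" --pt "-15 0 0 0 0 0 255" --pt "-15 0 0 0 0 0 255" --pt "-15 0 0 0 0 0 255" --pt "-12 0 0 0 0 0 255"

```text
clock: 11.63
position: [0.4811, -0.1762, 0.0809]
tool_rot: [-3.141, -0.0, 1.495]
force: [-3.1, 4.1, 1.1]
grip_width: -0.0006
```

Request:
carry_out --pt "-9 0 0 0 0 0 255" --pt "-7 0 0 0 0 0 255" --pt "-6 0 0 0 0 0 255" --pt "-4 0 0 0 0 0 255" --pt "-3 0 0 0 0 0 255"

```text
clock: 12.05
position: [0.4797, -0.2039, 0.0806]
tool_rot: [3.141, -0.0, 1.496]
force: [-2.3, 4.0, 1.6]
grip_width: -0.0001
```

Request:
carry_out --pt "-2 0 0 0 0 0 255" --pt "-2 0 0 0 0 0 255" --pt "-2 0 0 0 0 0 255" --pt "-2 0 0 0 0 0 255"

```text
clock: 12.38
position: [0.4791, -0.2116, 0.0805]
tool_rot: [3.142, -0.0, 1.496]
force: [-0.3, 2.8, 2.1]
grip_width: 0.0
```

Request:
carry_out --pt "-2 0 0 0 0 0 255" --pt "-2 0 0 0 0 0 255" --pt "-1 0 0 0 0 0 255"

```text
clock: 12.63
position: [0.4786, -0.217, 0.0805]
tool_rot: [-3.142, 0.0, 1.495]
force: [-1.4, 3.8, 1.2]
grip_width: 0.0004
```

Request:
carry_out --pt "-1 0 0 0 0 0 255" --pt "-1 0 0 0 0 0 255"

```text
clock: 12.8
position: [0.4785, -0.2178, 0.0805]
tool_rot: [-3.141, -0.001, 1.496]
force: [-1.2, 13.9, 5.6]
grip_width: 0.0003
```

Request:
carry_out --pt "-0.5 0 0 0 0 0 255" --pt "0 0 0 0 0 0 255"

```text
clock: 12.97
position: [0.4786, -0.2178, 0.0805]
tool_rot: [-3.141, -0.002, 1.497]
force: [-2.0, 11.1, 5.1]
grip_width: -0.0002
```

Request:
carry_out --pt "4 0 0 0 0 0 255" --pt "15 0 0 0 0 0 255" --pt "15 0 -30 0 0 0 255" --pt "10 -10 -35 0 0 0 255" --pt "-10 -10 -35 0 0 0 255"

```text
clock: 13.38
position: [0.4612, -0.1809, 0.181]
tool_rot: [-3.14, -0.001, 1.499]
force: [3.0, 1.0, 0.2]
grip_width: -0.0001
```

Request:
carry_out --pt "-35 -10 -20 0 0 0 255" --pt "-35 -10 0 0 0 0 255" --pt "-30 -10 0 0 0 0 255" --pt "0 0 0 0 0 0 255" --pt "0 0 0 0 0 0 255"

```text
clock: 13.8
position: [0.4229, -0.2831, 0.2008]
tool_rot: [3.141, 0.001, 1.492]
force: [0.0, 1.1, 0.1]
grip_width: 0.0001
```

Run:
```python
from workcell import bot
from h import *
s=bot.observe();print(s["position"],s["force"])
f=bot.grab_frame("wrist");cv2.imwrite("pics/w4.png",f["color"][:,:,::-1])
```

```text
[ 0.4229341  -0.28313001  0.20081033] [0.00449343 1.12698491 0.06682225]
```

View pics/w4.png

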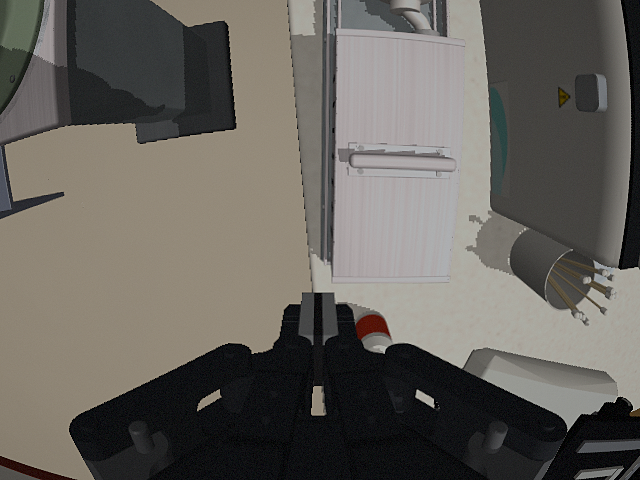

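The guard is home over the valves, with its ridge at row 162 and its ends at rows 30 and 282. The bottle is standing at (373,330), and nothing is touching the robot.

Run:
```python
from workcell import bot
print(bot.job_done())
```

```text
the job is handed in; nothing more can be done
None
```

The job is done and handed in at about 14 s of robot time. All of it was pushed with the closed fingertips:
- **Guard opened:** I pushed it fully aside to its stop, where the force rose to about 22 N.
- **Disc handle shut:** I turned it clockwise to its stop, where it held still at about 13 N.
- **Guard closed:** I pushed it back home to its stop, at about 14 N.

**Last checks:**
- **Handle:** It measured 1.573 rad in my estimated station frame. Measured against the line of the three valve axes it came out about 0.013 rad short. I took that as measurement noise, because the handle had stopped moving under clearly more than its turning friction.
- **Guard:** Its travel between stops came to about 203 mm, as specified. The last picture shows it over the valves.
- **Surroundings:** The plain handles looked unmoved before the guard covered them. Bottle, dish and carton looked unmoved in a picture before the guard was closed, and the bottle was still standing in the last one. I did not re-check the timer. The tool was clear of everything at hand-in.

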